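# Open the filter lid of the bench dust unit

### The job

The filter of the dust unit on the bench is due for a change. Press its snap tab fully in, then push the released lid along its rails, off its seat and completely out from under the retaining lips, so that it lies flat on the unit's rear deck. Slide the lid only, do not lift it, and leave the other things on the bench where they are.

Things in the scene. Friction and masses are not known exactly. Their poses are not given: they have to be found in the camera images.
- unit: Dust-filter unit: grey steel box fixed to the bench, 250 mm long (x), 120 mm wide (y), deck 70 mm high. Origin: centre of its underside. x points from its front end (lid) to its rear end (empty deck, hose spigot), the way the lid slides off; z up. Side rails (inner faces y = +-48 mm, tops 86.5 mm high) run its whole length. A 5 mm high stop bar crosses the deck behind the lid at x = -120 mm
- lips_end (a point): Point on the deck, mid-width, where the seat ends (x = -15 mm of the unit, 70 mm high). In front of it (to x = -119 mm) two steel lips on the rails, inner edges at y = +-40 mm, tops 90.5 mm high, hold the lid down over the filter opening. The lid is off its seat when all of it is past this point. Axes as the unit's
- end_stop (a point): Point on the deck at the foot of the 14 mm high end stop of the rear deck, x = +120 mm of the unit; it stops the 100 mm long lid. Axes as the unit's
- lid: Filter lid: loose aluminium plate, about 0.25 kg, 100 mm long (x), 92 mm wide (y), top 14 mm above its underside, on two 4 mm high runners. A raised bar, 10 mm (x) by 50 mm (y), top 36 mm above the underside, is flush with its front edge. Origin: centre of its underside; axes as the unit's. Seated, its origin is at about x = -65 mm of the unit; at the end stop, +70 mm. Slides with 1 to 4 N
- lid_push (a point): Middle of the front face of the lid's raised bar (the face that looks away from the tab), 26 mm above the lid's underside, 96 mm above the bench; pushing here along the unit's +x slides the lid. Axes as the lid's
- tab_pad (a point): Centre of the top of the black snap tab, a pad 44 mm (x) by 34 mm (y), 10 mm proud of the deck, 1 to 3 mm past the lid's rear edge, in its way. The lid's plate top is 4 mm higher than the tab's. Centre at x = +10 mm, y = 0 of the unit, 80 mm above the bench when out. Axes as the unit's
- tab (a joint): How far the snap tab is pressed straight down into the deck: 0 out (blocks the lid), 0.010 m fully in, flush with the deck. Takes about 5 N, has no return spring and stays where it is left; the lid passes over it from about 0.007 m
- cassette: Bystander, to be left alone: the spare filter cassette, a loose cardboard block 78 x 58 x 26 mm lying flat beside the unit; origin under its centre
- discs: Bystander, to be left alone: a loose flat stack of abrasive discs, 116 mm across, 20 mm high, beside the unit; origin under its centre
- pot: Bystander, to be left alone: a small open steel pot, 48 mm across, 55 mm high, near the front end of the unit; origin under its centre
- wrench: Bystander, to be left alone: a loose wrench 190 mm long lying on the bench at the side; origin near its middle
- oil: Bystander, to be left alone: a steel oil bottle 54 mm across, 130 mm high, at the side; origin under its centre
- grinder: Bystander, to be left alone: an angle grinder about 265 mm long, 70 mm high, lying on the bench at the side; origin under its middle
- offcut: Bystander, to be left alone: a flat steel bar offcut 110 x 45 x 20 mm lying at the side; origin under its centre
Not all that is in view belongs to the job. Several things have the shape of the lid; the one meant has the colours described above.

How it is judged:
By the outcome, as a careful person would: the job done as asked, in the order asked, and still so for the second after the job is handed in, with the robot touching nothing.
It also fails if it takes over 38 s, if anything falls off the work surface, if the arm or the gripper's body presses on something with over 40 N, if the wrist force passes 120 N, or if a joint passes its speed limit or range.

### The arm

A 6-joint arm with a two-finger parallel gripper is mounted at the origin on the work surface. World frame = base frame: x ahead of the robot, y to its left, z up, the work surface at z = 0. Lengths are in m, angles in degrees, forces in N, time in s.
With the tool pointing down it reaches from about 0.375 to 0.9 m from the base axis. Payload 3.1 kg.
Tool frame: the origin (TCP) lies at the very end of the fingers, on their centre line; the grasp point (between the pads) lies 19 mm behind it; z points along the fingers, y is the line along which they close (so a half turn about z gives the same grasp; the last joint's range is limited). The gripper opens to 87 mm and grips with 3 to 60 N. Pads are 19 mm wide; open, the fingers measure 117 mm over their backs; the gripper's body (75 mm by 190 mm) begins 51 mm behind the grasp point.
Start: joints at [-84.196, 30.224, 82.088, -0, 67.689, -10.227], TCP at [0.173, -0.601, 0.223] pointing down, gripper open.
Joint ranges: [-176.69, 176.69], [-43.24, 126.21], [12.49, 139.97], [-82, 262], [0, 151.66], [-163.58, 163.58]. Speed limits (degrees/s): [159.86, 159.86, 180, 180, 180, 180].

### API

Orientations are given as a 3x3 rotation matrix whose columns are the frame's x, y, z axes.
In Python, from rig import * gives the robot as it stands.
- The arm moves only by the tool jog_arm, never from a script. Its arguments are lists of equal length, an entry for each row: "delta_pos": the shift along the world's x, y, z in cm, a list of three; "turn": the turn about the world's z in degrees; "grip": the closure, from 0 (fully open) to 1 (shut). In form: {"delta_pos": [[x, y, z], ...], "turn": [turn, ...], "grip": [grip, ...]}. A call has 1 to 12 rows; each row is the pose to reach, as a shift and turn from the pose commanded when the call began; what a row does not reach only later rows make up. A row lasts 1/8 s, in which the tool goes at most 62.5 mm and 10.7 degrees, less where a joint would pass 70% of its speed; a pose out of reach is approached as far as the arm can. A call with a gripper value outside its range is refused whole. The fingers move at their own pace and stop on an object; the grip force is fixed at half the most. Time passes only in rows, so rows that repeat a pose let the fingers close. It gives the time, the measured TCP pose, the force, the opening and the grip force at its end, in the units of the state.
- read_state(): the state, without advancing time (a new reading comes with each control period).
- capture(name): name is "scene" or "top" or "wrist"; returns a dict with "color" (384x512x3 uint8, blue, green, red), "fovy" (degrees; the focal length in pixels is half the picture's height over the tangent of half this angle, whatever the lens; pixels are square), "cx", "cy" (the principal point, pixels), "camera_from_world" (4x4, takes a point from world to camera coordinates). Camera axes: x right, y up, looking along -z (the intrinsics and any distortion apply to the point x, -y, -z); pixel columns grow to the right and rows downward; lengths in m; the calibration is good to about 2 mm. A picture is of the moment at which its call begins. There is no depth.
- hand_in(): hands the job in; it is judged then, once.
The state is a dict: "time_s": time; "joint_positions": joint angles; "qvel": joint speeds; "tau": joint torques, N m; "position": TCP position; "tcp_rot": TCP orientation; "force": force on the tool from outside, world axes, zero at the start; "moment": the same for the moment, N m; "opening": opening from 0.0 (shut) to 1.0 (fully open); "grasp_force": force on a finger pad.
Only numpy, scipy, OpenCV 4.12 (cv2) and the standard library are available. Lean on these libraries where they do the work, as an engineer would, in place of code of your own. Each camera call takes 0.05 s, during which the arm holds its last target. There are 200 camera calls.

## Working session

There is one attempt and no reset: what is moved stays moved. The work goes in short steps, Python scripts to look and compute and a tool call to move; the robot and the scene stay as the last step left them, time stands still between calls to the robot, and variables do not carry over. Pictures are saved under pics/ and viewed, at most 10 in all, crops included, and the job is handed in when it is done.

Besides the shell and the picture viewer there is one more tool, called after "Call:" by a JSON object that holds its "name" and its "arguments", one argument or row to a line. jog_arm: Moves the arm, as the interface text tells. Its arguments: {"type":"object","properties":{"delta_pos":{"type":"array"},"turn":{"type":"array"},"grip":{"type":"array"}},"required":["delta_pos","turn","grip"]}

```bash
mkdir -p pics
cat > h.py <<'E'
from rig import *
import numpy as np, cv2
def ray(c,u,v):
    h=c["color"].shape[0]; f=h/2/np.tan(np.radians(c["fovy"])/2)
    d=np.array([(u-c["cx"])/f,-(v-c["cy"])/f,-1]); M=np.array(c["camera_from_world"])
    R=M[:3,:3]; return -R.T@M[:3,3], R.T@d
def onz(c,u,v,z):
    o,d=ray(c,u,v); return o+d*(z-o[2])/d[2]
def pix(c,p):
    h=c["color"].shape[0]; f=h/2/np.tan(np.radians(c["fovy"])/2)
    q=np.array(c["camera_from_world"])@np.r_[p,1]; return c["cx"]-f*q[0]/q[2], c["cy"]+f*q[1]/q[2]
E
python3 - <<'E'
from h import *
a=capture("top"); b=capture("scene")
np.save("top.npy",a,allow_pickle=True); np.save("scene.npy",b,allow_pickle=True)
print({k:v for k,v in a.items() if k!="color"},{k:v for k,v in b.items() if k!="color"})
cv2.imwrite("pics/t.png",cv2.resize(a["color"],(800,600)));cv2.imwrite("pics/s.png",cv2.resize(b["color"],(800,600)))
E
```

```text
{'fovy': 55.86944401767894, 'cx': 251.76037558226975, 'cy': 188.49760954331683, 'camera_from_world': array([[ 0.02636953, -0.99917632,  0.03084371, -0.0492611 ],
       [ 0.99155597,  0.03006246,  0.12614673, -0.49512575],
       [-0.12697007,  0.02725684,  0.99153198, -1.14368184],
       [ 0.        ,  0.        ,  0.        ,  1.        ]])} {'fovy': 49.92100671034307, 'cx': 257.47769252063387, 'cy': 201.06535750847377, 'camera_from_world': array([[ 0.88081249,  0.47344525, -0.00435265, -0.44559177],
       [-0.32847753,  0.61767918,  0.71454527,  0.12632466],
       [ 0.34098661, -0.62795066,  0.69957566, -1.58432876],
       [ 0.        ,  0.        ,  0.        ,  1.        ]])}
```

View pics/t.png

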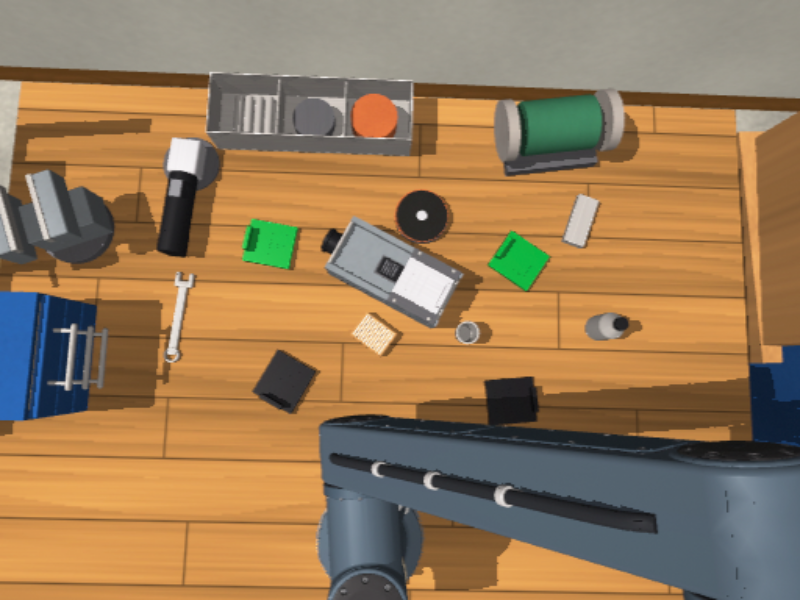

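View pics/s.png

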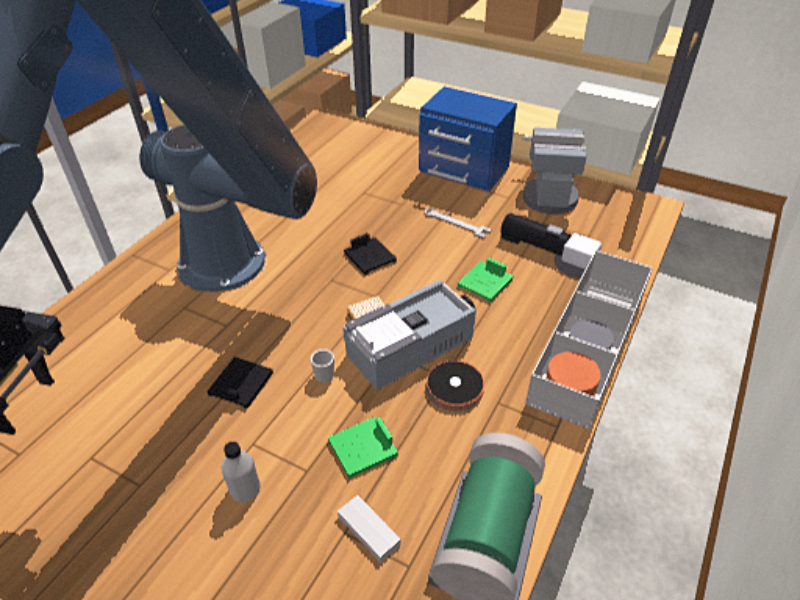

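Top view (800 px scale): the unit is at (395,272), with its aluminium lid at (428,285), the black tab at (388,268) and the spigot at (332,241). Lid-shaped lookalikes are green at (270,244) and (519,261), and black at (285,381) and (512,400). I choose the aluminium one seated in the grey unit, and check it in a close crop.

Run:
```python
from h import *
a=np.load("top.npy",allow_pickle=True).item(); b=np.load("scene.npy",allow_pickle=True).item()
A=cv2.resize(a["color"][130:220,200:310],(770,630),interpolation=cv2.INTER_CUBIC)
B=cv2.resize(b["color"][170:260,210:320],(770,630),interpolation=cv2.INTER_CUBIC)
cv2.imwrite("pics/c.png",cv2.resize(A,(733,600)))
cv2.imwrite("pics/d.png",cv2.resize(B,(733,600)))
```

```text
(no output)
```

View pics/c.png

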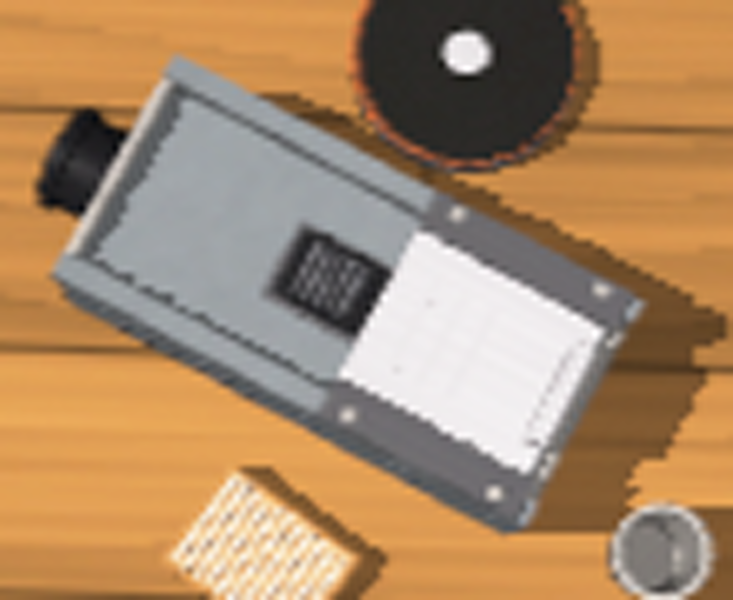

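View pics/d.png

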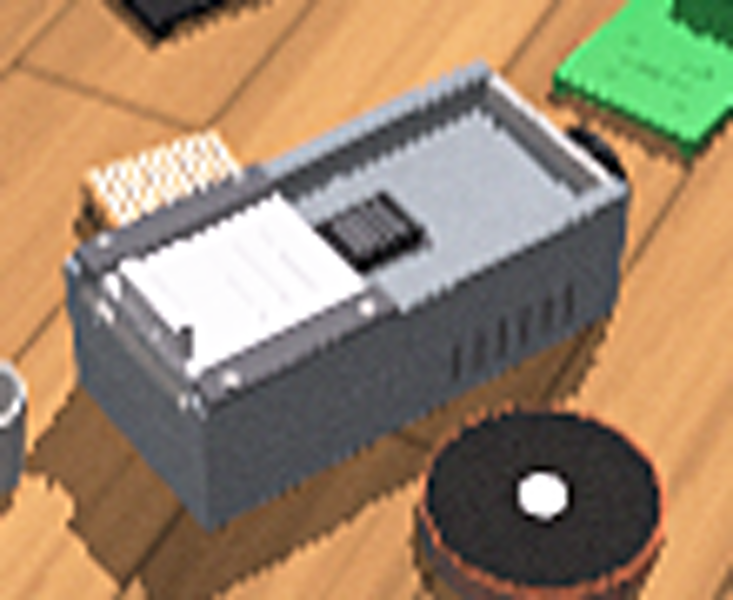

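Run:
```python
from h import *
a=np.load("top.npy",allow_pickle=True).item()
b=np.load("scene.npy",allow_pickle=True).item()
s=733/110
P=lambda u,v,z:onz(a,200+u/s,130+v/s,z)
Q=lambda u,v,z:onz(b,210+u/s,170+v/s,z)
r1,r2,f1,f2=[P(u,v,.0865) for u,v in [(177,57),(57,270),(645,302),(517,522)]]
print(r1,r2,f1,f2,np.linalg.norm(r1-f1),np.linalg.norm(r2-f2),np.linalg.norm(r1-r2),np.linalg.norm(f1-f2))
print((r1+r2+f1+f2)/4)
d=(r1+r2-f1-f2);th=np.degrees(np.arctan2(d[1],d[0]));print("yaw",th)
q=[Q(u,v,.0865) for u,v in [(487,65),(627,180),(70,262),(208,405)]]
print(q,sum(q)/4); d=q[0]+q[1]-q[2]-q[3]; print(np.degrees(np.arctan2(d[1],d[0])))
print("tab",np.mean([P(u,v,.08) for u,v in[(300,227),(397,268),(357,337),(270,290)]],0))
print("pot",P(660,552,.055)," lid rear", P(425,232,.084),P(340,378,.084))
st=read_state();print(st["position"],st["tcp_rot"],st["opening"])
```

```text
[0.6451993  0.04968885 0.0865    ] [0.54152923 0.10187828 0.0865    ] [ 0.53508311 -0.17323555  0.0865    ] [ 0.43017726 -0.11491455  0.0865    ] 0.248638015555544 0.2437178555149871 0.11606559075517099 0.12002740289057368
[ 0.53799723 -0.03414574  0.0865    ]
yaw 63.26741377417753
[array([0.54891021, 0.10462231, 0.0865    ]), array([0.64600658, 0.06030048, 0.0865    ]), array([ 0.43560424, -0.11513261,  0.0865    ]), array([ 0.53833576, -0.16267995,  0.0865    ])] [ 0.5422142  -0.02822244  0.0865    ]
63.4754317530369
tab [ 0.54179275 -0.02599454  0.08      ]
pot [ 0.42020159 -0.18649689  0.055     ]  lid rear [ 0.5655656  -0.06945662  0.084     ] [ 0.4951536 -0.0313505  0.084    ]
[ 0.17256073 -0.60003221  0.22164799] [[ 9.61108926e-01  2.76169492e-01 -2.07393381e-04]
 [ 2.76169357e-01 -9.61106979e-01  1.96497495e-03]
 [ 3.43338909e-04 -1.94583066e-03 -9.99998048e-01]] 0.9966065452455088
```

The close crops confirm it: the white aluminium lid sits under the lips, with the black tab behind it. I get the unit centre at about (0.540,-0.031), yaw about 63.3°, and the tab at about (0.544,-0.022). The two views agree with each other and with the 250x120 size. I'll go above the tab with closed fingers.

Call:
{"name": "jog_arm", "arguments": {
  "delta_pos": [
    [3, 5, 0],
    [6, 10, 0],
    [9.5, 15, 0],
    [13, 20, 0],
    [16, 25, 0],
    [19.5, 30, 0],
    [23, 35, 0],
    [26, 40, 0],
    [29.5, 45, 0],
    [33, 51, -2],
    [37.2, 57.8, -4],
    [37.2, 57.8, -4]
  ],
  "turn": [0, 5, 10, 15, 20, 25, 30, 35, 40, 45, 47.4, 47.4],
  "grip": [1, 1, 1, 1, 1, 1, 1, 1, 1, 1, 1, 1]
}}

```text
time_s: 1.6
position: [0.545, -0.0196, 0.1813]
tcp_rot: [[0.444, 0.896, -0.002], [0.896, -0.444, 0.001], [0.0, -0.002, -1.0]]
force: [-0.7, -0.8, -0.5]
opening: 0.003
grasp_force: 0.0
```

Run:
```python
from h import *
for n in("wrist",):
    a=capture(n); np.save(n+".npy",a,allow_pickle=True)
    cv2.imwrite("pics/w1.png",cv2.resize(a["color"],(800,600)))
st=read_state();print(st["time_s"],st["position"],st["tcp_rot"],st["opening"],st["joint_positions"],st["force"])
```

```text
1.65 [ 0.54611722 -0.01776742  0.18077564] [[ 4.44119789e-01  8.95967258e-01 -5.33918797e-04]
 [ 8.95964726e-01 -4.44116915e-01  2.71590027e-03]
 [ 2.19623535e-03 -1.68455746e-03 -9.99996169e-01]] 0.005488715930123068 [-13.66658763  27.35745156  95.89537481   0.17203598  56.81378346
  12.60616205] [ 2.22617552  1.3072892  -0.18201404]
```

View pics/w1.png

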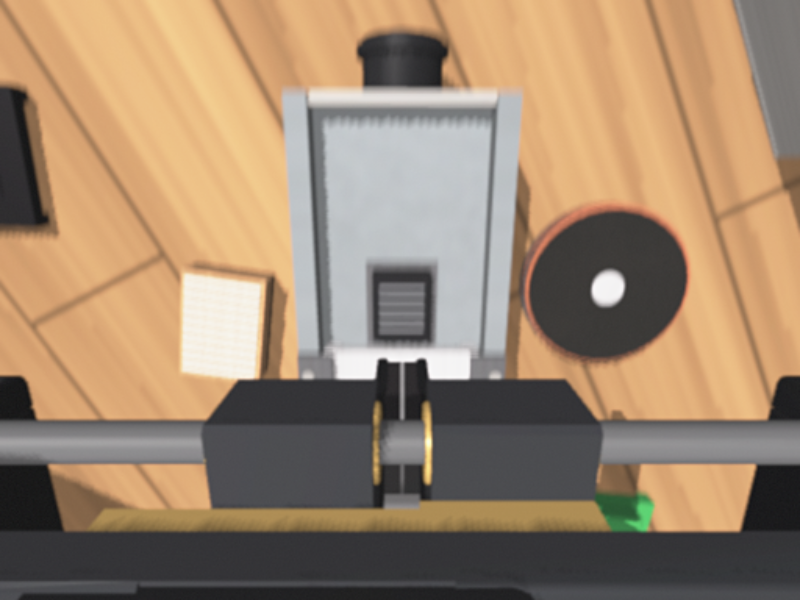

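The wrist view shows the tab at about (403,305), the rear rail corners at (284,90) and (522,90), and the lid edge at (402,347). Now casting these to points.

Run:
```python
from h import *
a=np.load("wrist.npy",allow_pickle=True).item()
P=lambda u,v,z:onz(a,u*.64,v*.64,z)
t=[P(u,v,.08) for u,v in[(373,268),(432,268),(434,341),(373,341)]]
print("tab",np.mean(t,0),np.linalg.norm(t[0]-t[1]),np.linalg.norm(t[1]-t[2]))
r1,r2=P(284,91,.0865),P(522,91,.0865); print(r1,r2,np.linalg.norm(r1-r2),np.degrees(np.arctan2(*(r1-r2)[[1,0]]))-90)
m=(r1+r2)/2; tc=np.mean(t,0); d=m-tc; print("axis",np.degrees(np.arctan2(d[1],d[0])),np.linalg.norm(d[:2]))
l=P(335,347,.084),P(470,347,.084);print("lid rear",(l[0]+l[1])/2,np.linalg.norm(l[0]-l[1]))
```

```text
tab [ 0.54709444 -0.01978237  0.08      ] 0.03324607381570946 0.043892381273769154
[0.54408228 0.10746199 0.0865    ] [0.64983942 0.05507803 0.0865    ] 0.11801971133478394 63.649718417319605
axis 63.73500051145868 0.11268648200588505
lid rear [ 0.53612145 -0.04129561  0.084     ] 0.07872163254121148
```

Call:
{"name": "jog_arm", "arguments": {
  "delta_pos": [
    [0, 0, -4],
    [0, 0, -7],
    [0, 0, -9],
    [0, 0, -9.3],
    [0, 0, -9.3]
  ],
  "turn": [0, 0, 0, 0, 0],
  "grip": [1, 1, 1, 1, 1]
}}

```text
time_s: 2.28
position: [0.5448, -0.023, 0.0898]
tcp_rot: [[0.447, 0.894, 0.0], [0.894, -0.447, -0.0], [0.0, 0.0, -1.0]]
force: [-0.0, -0.2, 0.1]
opening: 0.009
grasp_force: 0.0
```

Call:
{"name": "jog_arm", "arguments": {
  "delta_pos": [
    [0.2, 0.3, -0.5],
    [0.2, 0.3, -1.0],
    [0.2, 0.3, -1.4],
    [0.2, 0.3, -1.7],
    [0.2, 0.3, -1.9],
    [0.2, 0.3, -2.0],
    [0.2, 0.3, -2.0]
  ],
  "turn": [0, 0, 0, 0, 0, 0, 0],
  "grip": [1, 1, 1, 1, 1, 1, 1]
}}

```text
time_s: 3.15
position: [0.5473, -0.0196, 0.0704]
tcp_rot: [[0.447, 0.894, 0.002], [0.894, -0.447, -0.0], [0.001, 0.002, -1.0]]
force: [-0.2, 1.0, 9.1]
opening: 0.006
grasp_force: 4.6
```

Call:
{"name": "jog_arm", "arguments": {
  "delta_pos": [
    [0, 0, -0.05],
    [0, 0, -0.1],
    [0, 0, -0.1]
  ],
  "turn": [0, 0, 0],
  "grip": [1, 1, 1]
}}

```text
time_s: 3.52
position: [0.5473, -0.0196, 0.0704]
tcp_rot: [[0.447, 0.894, 0.002], [0.894, -0.447, -0.0], [0.001, 0.002, -1.0]]
force: [-2.3, 1.9, 16.7]
opening: 0.007
grasp_force: 8.0
```

The tab has bottomed: z holds at 0.0704 while the force rises. Next I lift, move over the lid to the front, and look.

Call:
{"name": "jog_arm", "arguments": {
  "delta_pos": [
    [0, 0, 3],
    [0, 0, 6.5],
    [-2, -4, 7],
    [-4, -8, 7],
    [-6, -12, 7],
    [-6.9, -13.8, 7],
    [-6.9, -13.8, 7],
    [-6.9, -13.8, 7]
  ],
  "turn": [0, 0, 0, 0, 0, 0, 0, 0],
  "grip": [1, 1, 1, 1, 1, 1, 1, 1]
}}

```text
time_s: 4.53
position: [0.4775, -0.157, 0.1382]
tcp_rot: [[0.447, 0.894, -0.001], [0.894, -0.447, 0.001], [0.0, -0.001, -1.0]]
force: [1.3, 0.2, 0.3]
opening: 0.006
grasp_force: 0.0
```

Run:
```python
from h import *
a=capture("wrist"); np.save("wrist2.npy",a,allow_pickle=True)
cv2.imwrite("pics/w2.png",cv2.resize(a["color"],(800,600)))
st=read_state();print(st["time_s"],st["position"],st["force"])
```

```text
4.575 [ 0.47763644 -0.15675835  0.13824346] [-0.79663954 -0.41183039  0.1928077 ]
```

View pics/w2.png

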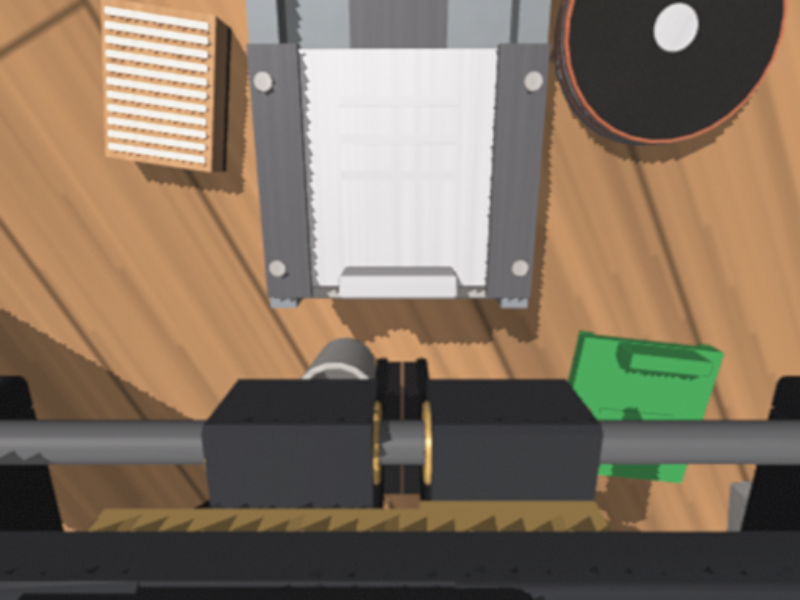

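The view shows the bar's front edge at row ~298, columns 340-457, with the fingers in front of it. Checking the bar position.

Run:
```python
from h import *
a=np.load("wrist2.npy",allow_pickle=True).item()
P=lambda u,v,z:onz(a,u*.64,v*.64,z)
for v in(276,298):
    l,r=P(340,v,.106),P(457,v,.106); print(v,l,r,np.linalg.norm(l-r),(l+r)/2)
u=np.array([.447,.894]);n=np.array([-.894,.447]);p=read_state()["position"][:2];t=np.array([.547,-.020])
m=((P(340,298,.106)+P(457,298,.106))/2)[:2]
print("bar-TCP along,lat",(m-p)@u,(m-p)@n,"tab-bar",(t-m)@u,(t-m)@n)
```

```text
276 [ 0.47061956 -0.11573574  0.106     ] [ 0.51434483 -0.13754826  0.106     ] 0.04886394856047723 [ 0.49248219 -0.126642    0.106     ]
298 [ 0.46604752 -0.12410842  0.106     ] [ 0.51037292 -0.14621758  0.106     ] 0.04953338630826562 [ 0.48821022 -0.135163    0.106     ]
bar-TCP along,lat 0.024032722711999494 0.0002001588630201178 tab-bar 0.12923475486803568 -0.0010802018797914995
```

Call:
{"name": "jog_arm", "arguments": {
  "delta_pos": [
    [0, 0, -2.5],
    [0, 0, -4.5],
    [0, 0, -4.9],
    [0.4, 0.8, -4.9],
    [0.6, 1.2, -4.9],
    [0.8, 1.6, -4.9],
    [1.0, 2.0, -4.9],
    [1.2, 2.4, -4.9],
    [1.4, 2.8, -4.9],
    [1.6, 3.2, -4.9],
    [1.8, 3.6, -4.9]
  ],
  "turn": [0, 0, 0, 0, 0, 0, 0, 0, 0, 0, 0],
  "grip": [1, 1, 1, 1, 1, 1, 1, 1, 1, 1, 1]
}}

```text
time_s: 5.95
position: [0.4957, -0.1215, 0.0895]
tcp_rot: [[0.447, 0.894, -0.0], [0.894, -0.447, -0.0], [-0.0, -0.0, -1.0]]
force: [-0.9, -3.0, 2.0]
opening: 0.004
grasp_force: 1.5
```

It slides at about 3 N. Carrying on.

Call:
{"name": "jog_arm", "arguments": {
  "delta_pos": [
    [0.4, 0.8, 0],
    [0.8, 1.6, 0],
    [1.2, 2.4, 0],
    [1.6, 3.2, 0],
    [2.0, 4.0, 0],
    [2.4, 4.8, 0],
    [2.8, 5.6, 0],
    [3.2, 6.4, 0],
    [3.6, 7.2, 0],
    [3.9, 7.8, 0],
    [4.2, 8.4, 0],
    [4.2, 8.4, 0]
  ],
  "turn": [0, 0, 0, 0, 0, 0, 0, 0, 0, 0, 0, 0],
  "grip": [1, 1, 1, 1, 1, 1, 1, 1, 1, 1, 1, 1]
}}

```text
time_s: 7.45
position: [0.5379, -0.0367, 0.0893]
tcp_rot: [[0.447, 0.894, 0.0], [0.894, -0.447, 0.001], [0.001, -0.0, -1.0]]
force: [-0.4, -0.6, 0.3]
opening: 0.001
grasp_force: 0.0
```

Call:
{"name": "jog_arm", "arguments": {
  "delta_pos": [
    [-0.5, -1, 0],
    [-1.4, -2.7, 0],
    [-1.8, -3.6, 1],
    [-2.7, -5.4, 5],
    [-3.6, -7.2, 9],
    [-4.5, -9, 11],
    [-4.5, -9, 11],
    [-4.5, -9, 11]
  ],
  "turn": [0, 0, 0, 0, 0, 0, 0, 0],
  "grip": [1, 1, 1, 1, 1, 1, 1, 1]
}}

```text
time_s: 8.45
position: [0.492, -0.1274, 0.1991]
tcp_rot: [[0.448, 0.894, -0.001], [0.894, -0.448, 0.001], [0.0, -0.001, -1.0]]
force: [0.4, 0.5, -0.1]
opening: 0.008
grasp_force: 0.0
```

Run:
```python
from h import *
a=capture("wrist"); np.save("wrist3.npy",a,allow_pickle=True)
cv2.imwrite("pics/w3.png",cv2.resize(a["color"],(800,600)))
b=capture("scene")["color"]; cv2.imwrite("pics/s3.png",cv2.resize(b[150:285,190:370],(800,600),interpolation=cv2.INTER_CUBIC))
st=read_state();print(st["time_s"],st["position"],st["force"])
```

```text
8.55 [ 0.49196471 -0.12683807  0.19846672] [ 0.18893793  0.36608688 -0.53872615]
```

View pics/w3.png

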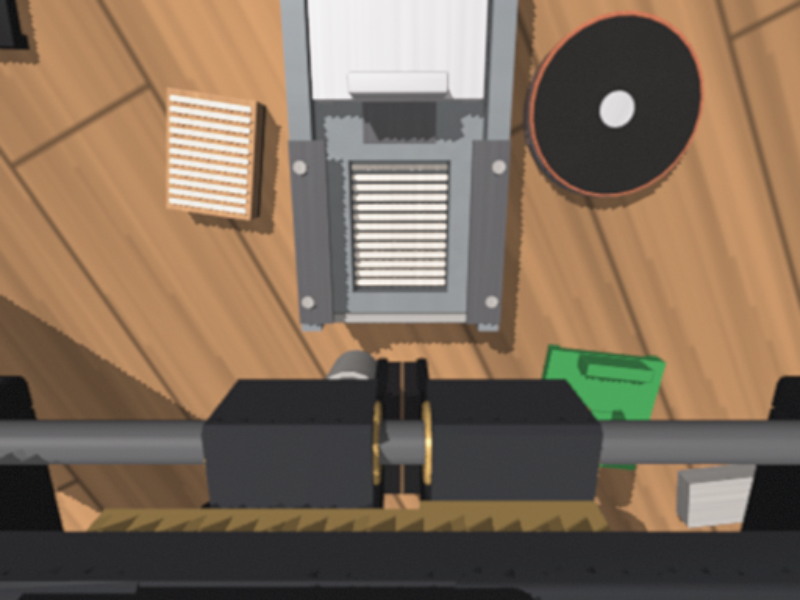

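View pics/s3.png

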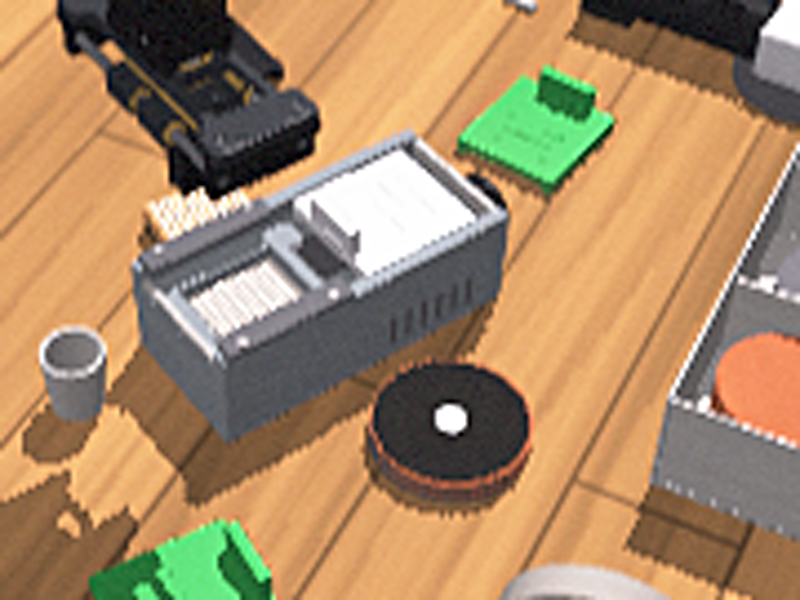

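The lid's front edge (row 98) is well past the lip ends (row 140), with the lid flat on the rear deck. The filter is exposed at (400,225), nothing else has moved, and the arm is clear.

```bash
python3 -c "
from rig import *
print(hand_in())"
```

```text
the job is handed in; nothing more can be done
None
```

The job is handed in: I pressed the snap tab fully in, then slid the lid out past the retaining lips so it lies flat on the rear deck, with the other things on the bench left alone. The last camera check came at about 8.6 s of the 38 s allowed; the hand-in returned no verdict.

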